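# Third hand at the can-opener bracket

### The job

Be a third hand for a colleague who is about to screw together a can-opener mount: pick up the grey bracket by its upright square socket and set it flat on the white jig board, between the two side stops and short of the sprung fence, with its tall flange facing the fence. Then push it flat and square against the fence, centred between the side stops, until the fence has gone about half of its travel back, never to its end, and finish like that: the program ends while the gripper is still holding the bracket and pressing steadily. Leave the bowl, mug, jar and screwdriver alone.

Things in the scene. Friction and masses are not known exactly. Their poses are not given: they have to be found in the camera images.
- bracket: Grey painted steel bench bracket, 0.28 to 0.56 kg, loose on the table: base plate 100 (x) x 90 (y) x 6 mm, upright flange along the whole +x edge (6 mm thick, top 41 mm above the underside), upright square socket in the middle. Origin: centre of the underside; z up. It starts with +x pointing roughly away from the robot.
- socket (a point): Centre of the open top of the bracket's socket, 71 mm straight above the bracket's origin. Socket: square tube 36 x 36 mm outside, from the base plate up to here, to be gripped across its two y faces (27 mm of base plate beside each); 26 mm are free between socket and flange; the thumbscrew is on its -x face
- thumbscrew (a point): Outer end of the bracket's thumbscrew, 39 mm to -x of the bracket's origin and 45 mm above its underside.
- flange_back (a point): On the bracket's flange, middle of the outer face that goes against the fence: 50 mm to +x of the bracket's origin, 20 mm above its underside.
- jig: Jig fixed to the table: white board 250 (x, from -120 to +130) x 160 (y) mm, upper face 10 mm above the table. Origin: on the table, midway between the side stops; +x points to the fence, roughly away from the robot; z up. A fixed dark block, top 50 mm above the table, stands behind the fence at x from 108 to 128 mm.
- stops_mid (a point): Point on the board's upper face midway between the two dark side stops, 10 mm above the jig's origin. The stops are 60 mm long (x from -30 to +30), their inner faces at y = +53 and -53 mm (16 mm more apart than the bracket is wide), tops 30 mm above the table
- fence_face (a point): Middle of the sprung fence's pressing face, 30 mm above the table; at x = +50, y = 0 mm in the jig's frame when nothing presses it. The fence is an aluminium bar 15 (x) x 110 (y) x 44 mm, from 11 to 55 mm above the table, riding on two sprung rods; the face looks to the jig's -x.
- fence (a joint): How far the fence is pushed back along the jig's +x, in m: 0 free, 0.030 at its end. The spring pushes back with 600 N per m (0.6 N per mm): half way is 0.015 m and 9 N.
- bowl: White bowl, 120 mm wide, 50 mm high, beyond the work; origin under its centre. Leave alone.
- driver: Screwdriver lying on the table straight ahead of the robot, about 200 mm long; origin near its middle, underside. Leave alone.
- jar: Closed jar, 70 mm wide, 110 mm high, at the robot's right; origin under its centre. Leave alone.
- mug: White mug, 80 mm wide, 90 mm high, at the robot's left; origin under its centre. Leave alone.
Mind the look-alikes: they are no part of the job. Leave any pink or purple look-alike of the bracket alone.

How it is judged:
By the outcome, as a careful person would: the job done as asked, in the order asked, and still so for the second after the job is handed in, while the arm keeps its last pose, push and grip.
It also fails if it takes over 42 s, if anything falls off the work surface, if the arm or the gripper's body presses on something with over 40 N, if the wrist force passes 120 N, or if a joint passes its speed limit or range.

### The arm

A 7-joint arm with a two-finger parallel gripper is mounted at the origin on the work surface. World frame = base frame: x ahead of the robot, y to its left, z up, the work surface at z = 0. Lengths are in m, angles in rad, forces in N, time in s.
With the tool pointing down it reaches from about 0.35 to 0.9 m from the base axis. Payload 8.1 kg.
Tool frame: the origin (TCP) lies midway between the tips of the shut fingers; the grasp point (between the pads) lies 19 mm behind it; z points along the fingers, y is the line along which they close (so a half turn about z gives the same grasp; the last joint's range is limited). The gripper opens to 85 mm and grips with 20 to 120 N. Pads are 22 mm wide; open, the fingers measure 114 mm over their backs; the gripper's body (76 mm by 85 mm) begins 54 mm behind the grasp point. The pads swing forward as they close: fully open they stand 13 mm farther back than shut.
Start: joints at [1.091, 0.434, 0.025, 1.573, -0.012, 1.134, -0.075], TCP at [0.23, -0.581, 0.231] pointing down, gripper open.
Joint ranges: [-2.62, 2.62], [-0.44, 2.09], [-1.27, 1.32], [0.08, 2.57], [-1.32, 4.46], [0.12, 2], [-2.74, 2.74]. Speed limits (rad/s): [2.22, 2.22, 3.01, 3.01, 3.14, 3.14, 3.14].

### API

Orientations are given as a unit quaternion [w, x, y, z].
In Python, from cell import r, optics, finish_job gives the robot as it stands.
- The arm moves only by the tool drive_tool, never from a script. Its argument "commands" is a list of rows, each a list of 2 entries, a list of its own where there are three numbers: the shift along the world's x, y, z in m, then the turn about the world's z in rad. In form: [[[dx, dy, dz], yaw], ...]. A call has 1 to 12 rows; each row is the pose to reach, as a shift and turn from the pose commanded when the call began; what a row does not reach only later rows make up. A row lasts 1/12 s, in which the tool goes at most 41.7 mm and 7.16 degrees, less where a joint would pass 70% of its speed; a pose out of reach is approached as far as the arm can. A call with a gripper value outside its range is refused whole. "grip" is the finger opening in m, from 0 to 0.0854, set as the call begins (left out, the last holds). The fingers move at their own pace and stop on an object; "grip_force" is the grip in N (left out, the last holds). Time passes only in rows, so rows that repeat a pose let the fingers close. It gives the time, the measured TCP pose, the force, the opening and the grip force at its end, in the units of the state.
- r.state(): the state, without advancing time (a new reading comes with each control period).
- optics.read_camera(name): name is "side" or "top"; returns a dict with "pixels" (480x640x3 uint8, blue, green, red), "range_z" (480x640 float32, m along the optical axis (not along the pixel's ray), 0 where there is no reading), "fovy" (degrees; the focal length in pixels is half the picture's height over the tangent of half this angle, whatever the lens; pixels are square), "cx", "cy" (the principal point, pixels), "k1" (the pictures are not rectified: a ray, as slopes to the right and down, at radius r is drawn at 1 + k1 r^2 times it, then the intrinsics apply), "R" (3x3) and "t" (3): a world point X has camera coordinates R X + t. Camera axes: x right, y down, z forward; pixel columns grow to the right and rows downward; lengths in m; the calibration is good to about 2 mm. A picture is of the moment at which its call begins.
- finish_job(): hands the job in; it is judged then, once.
The state is a dict: "time_s": time; "q": joint angles; "joint_velocities": joint speeds; "effort": joint torques, N m; "eef_pos": TCP position; "eef_rot": TCP orientation; "wrist_force": force on the tool from outside, world axes, zero at the start; "torque": the same for the moment, N m; "gripper_width": opening from 0.0 (shut) to 1.0 (fully open); "finger_force": force on a finger pad.
Only numpy, scipy, OpenCV 4.12 (cv2) and the standard library are available. Lean on these libraries where they do the work, as an engineer would, in place of code of your own. Each camera call takes 0.05 s, during which the arm holds its last target. There are 200 camera calls.

## Working session

There is one attempt and no reset: what is moved stays moved. The work goes in short steps, Python scripts to look and compute and a tool call to move; the robot and the scene stay as the last step left them, time stands still between calls to the robot, and variables do not carry over. Pictures are saved under pics/ and viewed, at most 10 in all, crops included, and the job is handed in when it is done.

Besides the shell and the picture viewer there is one more tool, called after ">>>" in YAML: its name, and indented under it one key for each argument. drive_tool: Moves the arm, as the interface text tells. Its arguments: {"type":"object","properties":{"commands":{"type":"array"},"grip":{"type":"number"},"grip_force":{"type":"number"}},"required":["commands"]}

```bash
mkdir -p pics; ls
cat > h.py <<'E'
import numpy as np,cv2,pickle
from cell import r,optics,finish_job
def cap(n,f):
    d=optics.read_camera(n); cv2.imwrite(f'pics/{f}.png',d['pixels']); pickle.dump(d,open(f'pics/{f}.pkl','wb')); return d
def load(f): return pickle.load(open(f'pics/{f}.pkl','rb'))
def K(d):
    f=240/np.tan(np.radians(d['fovy'])/2); return np.array([[f,0,d['cx']],[0,f,d['cy']],[0,0,1.]])
def ray(d,uv):
    p=cv2.undistortPoints(np.array([[uv]],float),K(d),np.array([d['k1'],0,0,0,0.]),None,None)[0,0] if 0 else und(d,uv)
    R=np.array(d['R']);return -R.T@np.array(d['t']),R.T@np.array([p[0],p[1],1])
def und(d,uv):
    k=K(d);q=np.array([(uv[0]-k[0,2])/k[0,0],(uv[1]-k[1,2])/k[1,1]]);s=q.copy()
    for _ in range(30): s=q/(1+d['k1']*(s@s))
    return s
def onz(d,uv,z):
    o,v=ray(d,uv);return o+v*(z-o[2])/v[2]
def dep(d,uv):
    o,v=ray(d,uv);return o+v*d['range_z'][int(uv[1]),int(uv[0])]
E
python3 -c "
from h import *
for n in ['side','top']:
    d=cap(n,n+'0');print(n,d['fovy'],d['k1'],(-np.array(d['R']).T@d['t']).round(3))
s=r.state();print(s)"
```

```text
pics
side 55.49022350869096 -0.0020198673930143193 [0.508 0.706 0.887]
top 42.41546316616335 -0.11872570237393114 [ 0.411 -0.016  1.605]
{'time_s': 0.1, 'q': array([ 1.09139412,  0.43518138,  0.02499927,  1.57399986, -0.01163573,
        1.13402533, -0.07515555]), 'joint_velocities': array([-0.00027218, -0.00052951,  0.00117598, -0.0024535 , -0.00015352,
        0.00094583,  0.00030228]), 'effort': array([ 3.59948521e-03, -6.71756172e+01,  1.02869377e+00, -3.16905355e+01,
        1.58945523e-02,  7.23627207e-03, -1.04329771e-06]), 'eef_pos': array([ 0.2297462 , -0.58074592,  0.23058972]), 'eef_rot': array([-7.08616054e-04,  9.82319971e-01,  1.87208266e-01, -1.92206964e-04]), 'wrist_force': array([-0.12082736, -0.17338226, -0.44166156]), 'torque': array([-0.03837881, -0.00053799,  0.01671693]), 'finger_force': 0.0, 'gripper_width': 0.9997068940429854}
```

View pics/top0.png

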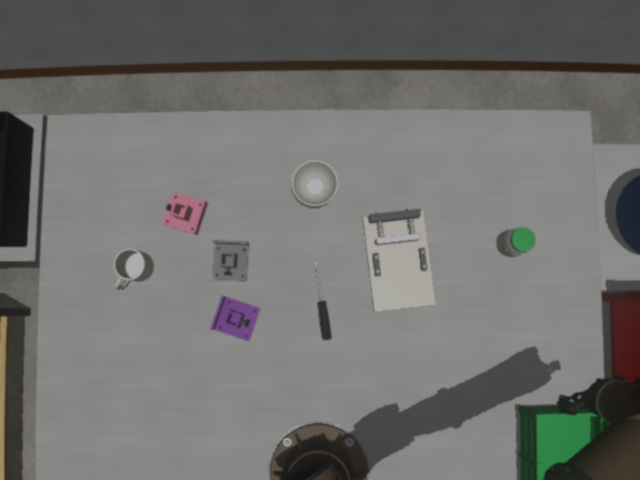

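View pics/side0.png

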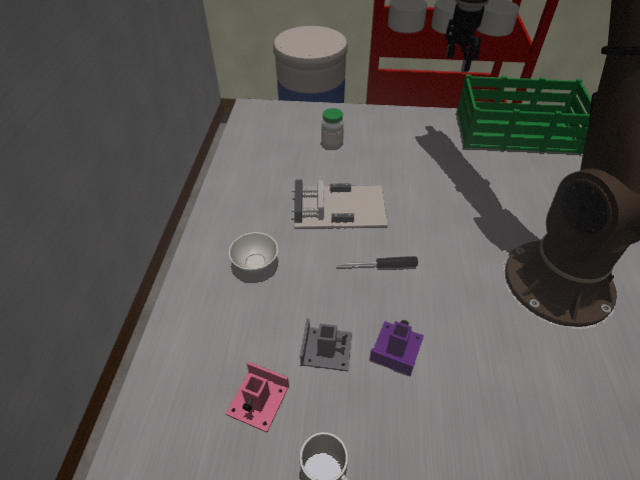

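The candidates in the top view are pink at (184,213), grey at (231,261) and purple at (236,318). The grey one is the bracket: it is grey, and its flange is on the far side. The jig is at (400,260) with the fence at (397,239). I'll confirm in one enlarged crop.

```bash
python3 -c "
from h import *
d=load('top0')['pixels']
a=cv2.resize(d[230:290,200:260],None,fx=8,fy=8,interpolation=2)[:, :400]
a=cv2.resize(d[232:292,206:256],None,fx=8,fy=8,interpolation=2)
b=cv2.resize(d[202:314,358:440],None,fx=4.8,fy=4.8,interpolation=2)[:538]
c=np.zeros((540,800,3),np.uint8);c[:480,:400]=a;c[:b.shape[0],402:402+b.shape[1]]=b[:, :398]
cv2.imwrite('pics/crop.png',c)
d=load('top0')
for n,uv in dict(br=(231,261),jig=(400,260)).items(): print(n,dep(d,uv),onz(d,uv,0))
"
```

```text
br [0.53306342 0.21379186 0.0755127 ] [0.53906605 0.22515708 0.        ]
jig [ 0.53931727 -0.21436747  0.01155544] [ 0.54024431 -0.21580222  0.        ]
```

View pics/crop.png

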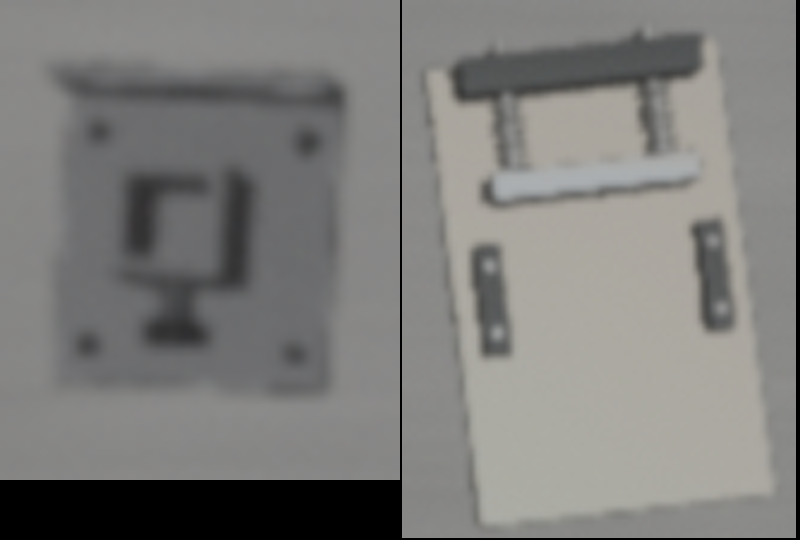

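Confirmed: the grey bracket's flange is at the top (+x) and its thumbscrew is toward the robot. Its holes are at crop (98,130), (308,142), (88,345) and (294,355). The jig stops' screws are at crop (490,267), (497,333), (713,241) and (722,308).

```bash
python3 -c "
from h import *
d=load('top0')
A=lambda p:((p[0]+.5)/8-.5+206,(p[1]+.5)/8-.5+232)
B=lambda p:((p[0]-402+.5)/4.8-.5+358,(p[1]+.5)/4.8-.5+202)
def rep(n,P):
    P=np.array(P);c=P.mean(0)[:2]
    m=lambda i,j:P[i][:2]-P[j][:2]
    v=m(0,2)+m(1,3); w=m(0,1)+m(2,3)
    print(n,c.round(4),'x-dir yaw',np.degrees(np.arctan2(v[1],v[0])).round(2),'y-dir yaw',np.degrees(np.arctan2(w[1],w[0])).round(2)-90,'sizes',np.linalg.norm(v)/2,np.linalg.norm(w)/2)
rep('holes',[onz(d,A(p),.006) for p in [(98,130),(308,142),(88,345),(294,355)]])
rep('stops',[onz(d,B(p),.030) for p in [(490,267),(713,241),(497,333),(722,308)]])
rep('board(-> centre x=+5)',[onz(d,B(p),.010) for p in [(430,72),(715,40),(483,522),(775,490)]])
# socket top & fence top via depth clouds, both cameras
for f in ['top0','side0']:
    e=load(f);h,w=e['range_z'].shape
    o=-np.array(e['R']).T@e['t'];k=K(e)
    V,U=np.mgrid[:h,:w];pts=np.stack([U,V],-1).reshape(-1,1,2).astype(float)
    q=((pts[:,0]-[k[0,2],k[1,2]])/k[0,0]);s=q.copy()
    for _ in range(20): s=q/(1+e['k1']*(s**2).sum(1,keepdims=True))
    z=e['range_z'].reshape(-1,1);X=o+np.hstack([s*z,z])@np.array(e['R'])
    np.save('pics/'+f+'_X.npy',X)
    def sel(c,r_,z0,z1,n):
        m=(np.hypot(X[:,0]-c[0],X[:,1]-c[1])<r_)&(X[:,2]>z0)&(X[:,2]<z1)
        P=X[m]
        if len(P)<5: print(f,n,len(P));return
        (c,sz,a)=cv2.minAreaRect(P[:,:2].astype(np.float32)*1000)
        print(f,n,len(P),np.round(c,1),np.round(sz,1),round(a,1),'mean',P.mean(0).round(4), 'medz',np.median(P[:,2]).round(4))
    sel((.54,.217),.035,.062,.085,'socket')
    sel((.59,.22),.06,.03,.06,'flange')
    sel((.54,.217),.075,.003,.012,'base')
    sel((.60,-.21),.09,.052,.065,'fence')
    sel((.54,-.21),.08,.025,.035,'stops')
"
```

```text
holes [0.5362 0.2264] x-dir yaw -2.55 y-dir yaw -3.1400000000000006 sizes 0.06994876393857127 0.06835375718439288
stops [ 0.5341 -0.2121] x-dir yaw 5.94 y-dir yaw 6.239999999999995 sizes 0.03569308847603678 0.12040411129753262
board(-> centre x=+5) [ 0.54   -0.2122] x-dir yaw 6.24 y-dir yaw 6.079999999999998 sizes 0.24504283438378688 0.15712838695479495
top0 socket 115 [538.5 227.2] [37.4 36.1] 89.4 mean [0.539  0.227  0.0697] medz 0.0694
top0 flange 138 [560.3 223.8] [86.8 56.7] 87.6 mean [0.5722 0.2242 0.0402] medz 0.0391
top0 base 895 [538.6 217.1] [143.6 146.9] 15.9 mean [0.5363 0.2195 0.0063] medz 0.006
top0 fence 305 [ 620.9 -202.5] [ 77.1 126.4] 6.1 mean [ 0.6095 -0.2017  0.0553] medz 0.0546
top0 stops 248 [ 556.4 -208.5] [102.7 135.4] 7.8 mean [ 0.5412 -0.209   0.0296] medz 0.0294
side0 socket 207 [540.3 226. ] [39.6 36. ] 87.5 mean [0.5402 0.2279 0.0692] medz 0.07
side0 flange 305 [561.2 224.8] [91.3 58.4] 87.8 mean [0.5636 0.2282 0.0428] medz 0.0412
side0 base 1195 [540.8 215.6] [141.5 135.8] 63.2 mean [0.5381 0.2359 0.0061] medz 0.0059
side0 fence 170 [ 622.7 -199.4] [ 75.  119.2] 6.8 mean [ 0.6029 -0.2017  0.0548] medz 0.0547
side0 stops 239 [ 559.1 -208.8] [105.5 138.3] 6.4 mean [ 0.5432 -0.199   0.0296] medz 0.0298
```

>>> drive_tool:
  commands:
    - [[0.01,0.02,0],-0.05]
    - [[0.02,0.05,0],-0.1]
    - [[0.035,0.09,0],-0.15]
    - [[0.05,0.125,0],-0.2]
    - [[0.065,0.16,0],-0.25]
    - [[0.08,0.195,0],-0.3]
    - [[0.095,0.23,0],-0.35]
    - [[0.11,0.265,0],-0.4]
    - [[0.12,0.3,0],-0.426]
    - [[0.135,0.335,0],-0.426]
    - [[0.15,0.37,0],-0.426]
    - [[0.155,0.4,0],-0.426]
  grip: 0.0854
  grip_force: 60

```text
time_s: 1.1
eef_pos: [0.3864, -0.1785, 0.2314]
eef_rot: [-0.0, 1.0, -0.024, 0.0]
wrist_force: [1.0, -0.1, 0.3]
gripper_width: 1.0
finger_force: 0.0
```

>>> drive_tool:
  commands:
    - [[0.012,0.035,0],0]
    - [[0.025,0.07,0],0]
    - [[0.04,0.105,0],0]
    - [[0.055,0.14,0],0]
    - [[0.07,0.175,0],0]
    - [[0.08,0.21,0],0]
    - [[0.095,0.245,0],0]
    - [[0.11,0.28,0],0]
    - [[0.12,0.315,0],0]
    - [[0.135,0.35,0],0]
    - [[0.145,0.385,0],0]
    - [[0.152,0.405,0],0]

```text
time_s: 2.1
eef_pos: [0.5368, 0.2284, 0.2309]
eef_rot: [-0.001, 1.0, -0.023, -0.0]
wrist_force: [-0.6, 0.2, 0.6]
gripper_width: 0.998
finger_force: 0.0
```

>>> drive_tool:
  commands:
    - [[0,0,-0.03],0]
    - [[0,0,-0.06],0]
    - [[0,0,-0.085],0]
    - [[0,0,-0.1],0]
    - [[0,0,-0.1],0]
    - [[0,0,-0.1],0]

```text
time_s: 2.6
eef_pos: [0.5364, 0.2235, 0.1307]
eef_rot: [0.0, 1.0, -0.025, -0.001]
wrist_force: [0.4, 0.2, 1.1]
gripper_width: 0.998
finger_force: 0.0
```

```bash
python3 -c "
from h import *
d=cap('side','side1');print(r.state()['eef_pos'],r.state()['eef_rot'])
cv2.imwrite('pics/s1.png',cv2.resize(d['pixels'][220:400,240:440],None,fx=3,fy=3,interpolation=2))"
```

```text
[0.53715914 0.22403077 0.13186481] [-9.71592190e-05  9.99696846e-01 -2.46212297e-02  3.45400558e-05]
```

View pics/s1.png

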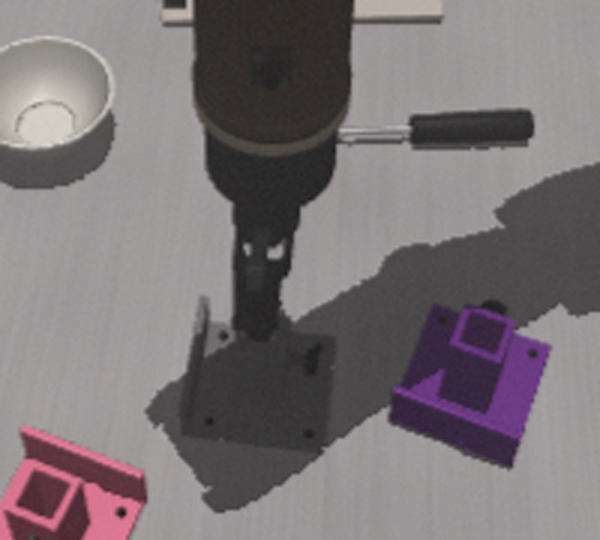

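The side crop shows the near finger at (258,330) hanging over the bracket, in line across its y faces. I'll shift a few mm, descend and grip.

>>> drive_tool:
  commands:
    - [[0.002,0.003,-0.02],0]
    - [[0.002,0.003,-0.04],0]
    - [[0.002,0.003,-0.06],0]
    - [[0.002,0.003,-0.075],0]
    - [[0.002,0.003,-0.09],0]
    - [[0.002,0.003,-0.1],0]
    - [[0.002,0.003,-0.105],0]
    - [[0.002,0.003,-0.105],0]
    - [[0.002,0.003,-0.105],0]

```text
time_s: 3.4
eef_pos: [0.5395, 0.2272, 0.0272]
eef_rot: [-0.0, 1.0, -0.025, 0.001]
wrist_force: [0.9, 0.8, 0.9]
gripper_width: 1.005
finger_force: 0.0
```

>>> drive_tool:
  commands:
    - [[0,0,0],0]
    - [[0,0,0],0]
    - [[0,0,0],0]
    - [[0,0,0],0]
    - [[0,0,0],0]
    - [[0,0,0],0]
    - [[0,0,0],0]
    - [[0,0,0],0]
    - [[0,0,0],0]
    - [[0,0,0],0]
  grip: 0.0
  grip_force: 70

```text
time_s: 4.23
eef_pos: [0.5393, 0.227, 0.027]
eef_rot: [-0.0, 1.0, -0.025, 0.0]
wrist_force: [-0.2, -0.9, 5.7]
gripper_width: 0.412
finger_force: 70.9
```

>>> drive_tool:
  commands:
    - [[0,0,0.004],0]
    - [[0,0,0.015],0]
    - [[0,0,0.03],0]
    - [[0,0,0.05],0]
    - [[0,0,0.065],0]
    - [[0,0,0.075],0]
    - [[0,0,0.08],0]
    - [[0,0,0.08],0]
    - [[0,0,0.08],0]

```text
time_s: 4.98
eef_pos: [0.5387, 0.2265, 0.106]
eef_rot: [0.0, 1.0, -0.025, -0.0]
wrist_force: [-1.1, -0.3, -3.6]
gripper_width: 0.413
finger_force: 70.1
```

>>> drive_tool:
  commands:
    - [[0,-0.01,0],0.01]
    - [[0,-0.03,0],0.03]
    - [[-0.002,-0.06,0],0.05]
    - [[-0.005,-0.095,0],0.07]
    - [[-0.007,-0.13,0],0.09]
    - [[-0.01,-0.165,0],0.11]
    - [[-0.012,-0.2,0],0.13]
    - [[-0.014,-0.235,0],0.15]
    - [[-0.016,-0.27,0],0.155]
    - [[-0.018,-0.305,0],0.155]
    - [[-0.02,-0.335,0],0.155]
    - [[-0.022,-0.365,0],0.155]

```text
time_s: 5.98
eef_pos: [0.5154, -0.1409, 0.1054]
eef_rot: [0.0, 0.999, 0.052, -0.001]
wrist_force: [0.4, 0.2, -3.4]
gripper_width: 0.413
finger_force: 70.3
```

>>> drive_tool:
  commands:
    - [[0,-0.025,0],0]
    - [[-0.001,-0.045,0],0]
    - [[-0.002,-0.06,0],0]
    - [[-0.0025,-0.07,0],0]
    - [[-0.0025,-0.0755,0],0]
    - [[-0.0025,-0.0755,-0.01],0]
    - [[-0.0025,-0.0755,-0.02],0]
    - [[-0.0025,-0.0755,-0.03],0]
    - [[-0.0025,-0.0755,-0.035],0]
    - [[-0.0025,-0.0755,-0.035],0]
    - [[-0.0025,-0.0755,-0.035],0]
    - [[-0.0025,-0.0755,-0.035],0]

```text
time_s: 6.98
eef_pos: [0.5148, -0.2133, 0.0715]
eef_rot: [0.0, 0.999, 0.053, 0.0]
wrist_force: [0.9, 0.4, -3.1]
gripper_width: 0.409
finger_force: 70.4
```

```bash
python3 -c "
from h import *
d=cap('side','side2');e=cap('top','top2');s=r.state();print(s['eef_pos'],s['eef_rot'])
a=cv2.resize(d['pixels'][160:250,270:410],None,fx=4,fy=4,interpolation=2)
b=cv2.resize(e['pixels'][202:314,358:440],None,fx=4.8,fy=4.8,interpolation=2)
c=np.zeros((540,800,3),np.uint8);c[:360,:400]=a[:, :400] if 0 else a[:,80:480];c[:,402:402+393]=b[:538 if 0 else 540][:540] if b.shape[0]>=540 else np.vstack([b,np.zeros((540-b.shape[0],b.shape[1],3),np.uint8)])[:, :393]
cv2.imwrite('pics/s2.png',c)"
```

```text
[ 0.51485905 -0.21357944  0.07175143] [1.62873032e-04 9.98595770e-01 5.29746215e-02 3.89968455e-04]
```

View pics/s2.png

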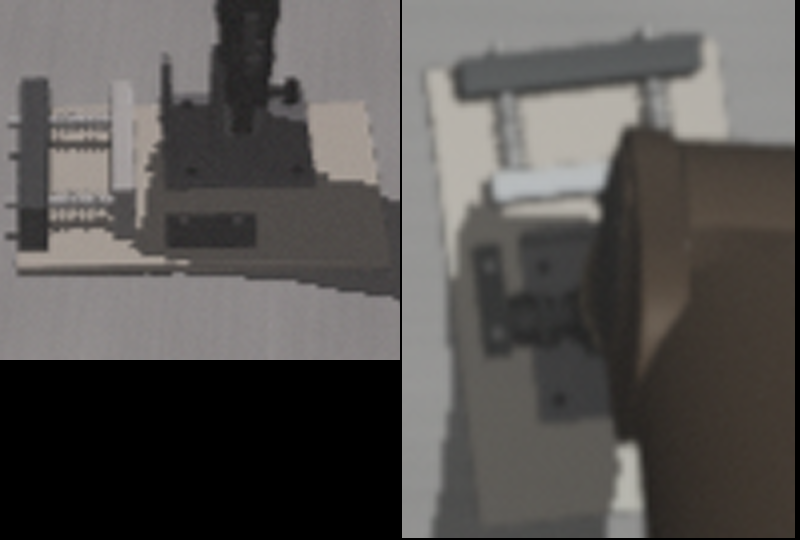

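The bracket hangs above the board, flange toward the fence. Its left holes are at the right crop's (545,266) and (560,398), and at the left crop's (187,103), (192,170) and (297,168). I'll work out its pose in the jig frame.

```bash
python3 -c "
from h import *
e=load('top2');d=load('side2')
B=lambda p:((p[0]-402+.5)/4.8-.5+358,(p[1]+.5)/4.8-.5+202)
A=lambda p:((p[0]+80+.5)/4-.5+270,(p[1]+.5)/4-.5+160)
z=.0717-.027+.006
c,s=np.cos(np.radians(6.1)),np.sin(np.radians(6.1))
J=lambda X:(np.array([[c,s],[-s,c]])@(np.array(X[:2])-[.534,-.212])*1000).round(1)
print('top holes',[J(onz(e,B(p),z)) for p in [(545,266),(560,398)]])
print('side holes R,Lfar,Lnear',[J(onz(d,A(p),z)) for p in [(187,103),(192,170),(297,168)]])
print('side stop screws (left)',[J(onz(d,A(p),.03)) for p in [(181,220),(238,219)]])
print('TCP',J(r.state()['eef_pos']))
# fence top line from side0/top0 clouds
for f in ['top0','side0']:
    X=np.load('pics/'+f+'_X.npy')
    m=(abs(X[:,2]-.055)<.004)
    P=np.array([J(x) for x in X[m&(abs(X[:,0]-.59)<.08)&(abs(X[:,1]+.21)<.1)]])
    P=P[(P[:,0]>40)&(P[:,0]<75)]
    print(f,'fence top mean',P.mean(0),P.min(0),P.max(0),'tilt deg',np.degrees(np.polyfit(P[:,1],P[:,0],1)[0]))
    m=(abs(X[:,2]-.030)<.003)
    P=np.array([J(x) for x in X[m&(abs(X[:,0]-.534)<.06)&(abs(X[:,1]+.21)<.1)]])
    for g in (P[P[:,1]>40],P[P[:,1]<-40]): print('stop',g.mean(0),g.min(0),g.max(0),len(g),'tilt',np.degrees(np.polyfit(g[:,0],g[:,1],1)[0]))
"
```

```text
top holes [array([13.4, 33. ]), array([-56.2,  33.5])]
side holes R,Lfar,Lnear [array([ 13.5, -34.1]), array([12.9, 33. ]), array([-57. ,  32.4])]
side stop screws (left) [array([20.8, 59. ]), array([-17.1,  58.8])]
TCP [-19.2   0.5]
top0 fence top mean [56.75863874  3.57696335] [ 48.9 -54.3] [64.8 55.1] tilt deg 0.1075364332958281
stop [ 1.12045455 60.53068182] [-30.5  42.7] [58.8 67.8] 88 tilt -1.594426877758319
stop [ -1.00131579 -59.58026316] [-26.7 -67.5] [ 49.7 -52.3] 76 tilt 2.017264159485167
side0 fence top mean [59.2414966   2.69387755] [ 51.7 -53.8] [66.9 55.7] tilt deg -0.3502970743557498
stop [ 5.59439252 60.26448598] [-27.8  51.8] [65.5 69.5] 107 tilt -2.183710774967984
stop [  0.89295775 -58.8056338 ] [-27.1 -68.9] [ 30.3 -52.1] 71 tilt 4.1551697327247075
```

>>> drive_tool:
  commands:
    - [[0,0,-0.008],0]
    - [[0,0,-0.016],0]
    - [[0,0,-0.023],0]
    - [[0,0,-0.028],0]
    - [[0,0,-0.031],0]
    - [[0,0,-0.033],0]
    - [[0,0,-0.034],0]
    - [[0,0,-0.034],0]
    - [[0,0,-0.034],0]

```text
time_s: 7.83
eef_pos: [0.5147, -0.2137, 0.0375]
eef_rot: [0.0, 0.999, 0.053, 0.0]
wrist_force: [0.1, -0.6, -3.0]
gripper_width: 0.414
finger_force: 70.4
```

>>> drive_tool:
  commands:
    - [[0,0,-0.0005],0]
    - [[0,0,-0.001],0]
    - [[0,0,-0.001],0]
    - [[0,0,-0.001],0]

```text
time_s: 8.17
eef_pos: [0.5148, -0.2138, 0.037]
eef_rot: [0.0, 0.999, 0.053, 0.0]
wrist_force: [-2.9, 0.9, 5.6]
gripper_width: 0.412
finger_force: 71.2
```

>>> drive_tool:
  commands:
    - [[0.002,0.0005,0.0003],0]
    - [[0.004,0.001,0.0003],0]
    - [[0.006,0.001,0.0003],0]
    - [[0.008,0.001,0.0003],0]
    - [[0.01,0.0015,0.0003],0]
    - [[0.012,0.0015,0.0003],0]
    - [[0.014,0.002,0.0003],0]
    - [[0.016,0.002,0.0003],0]
    - [[0.016,0.002,0.0003],0]
    - [[0.016,0.002,0.0003],0]

```text
time_s: 9.0
eef_pos: [0.5307, -0.2119, 0.037]
eef_rot: [0.0, 0.999, 0.053, 0.0]
wrist_force: [-3.3, -0.7, 6.0]
gripper_width: 0.412
finger_force: 71.2
```

>>> drive_tool:
  commands:
    - [[0.001,0,0],0]
    - [[0.002,0,0],0]
    - [[0.003,0.0005,0],0]
    - [[0.004,0.0005,0],0]
    - [[0.005,0.0005,0],0]
    - [[0.006,0.0005,0],0]
    - [[0.007,0.001,0],0]
    - [[0.008,0.001,0],0]
    - [[0.009,0.001,0],0]
    - [[0.01,0.001,0],0]
    - [[0.01,0.001,0],0]
    - [[0.01,0.001,0],0]

```text
time_s: 10.0
eef_pos: [0.5386, -0.2111, 0.037]
eef_rot: [0.0, 0.999, 0.053, -0.002]
wrist_force: [-11.4, 0.5, 14.3]
gripper_width: 0.416
finger_force: 72.4
```

```bash
python3 -c "
from h import *
d=cap('side','side3');s=r.state();print(s['eef_pos'],s['eef_rot'],s['wrist_force'],s['torque'])
cv2.imwrite('pics/s3.png',cv2.resize(d['pixels'][165:240,280:400],None,fx=6,fy=6,interpolation=2))"
```

```text
[ 0.53850606 -0.21117942  0.03700932] [ 2.93556183e-04  9.98615795e-01  5.25691454e-02 -1.70089445e-03] [-11.38112315  -0.41180132  13.782708  ] [0.13085873 1.92358204 0.14919866]
```

View pics/s3.png

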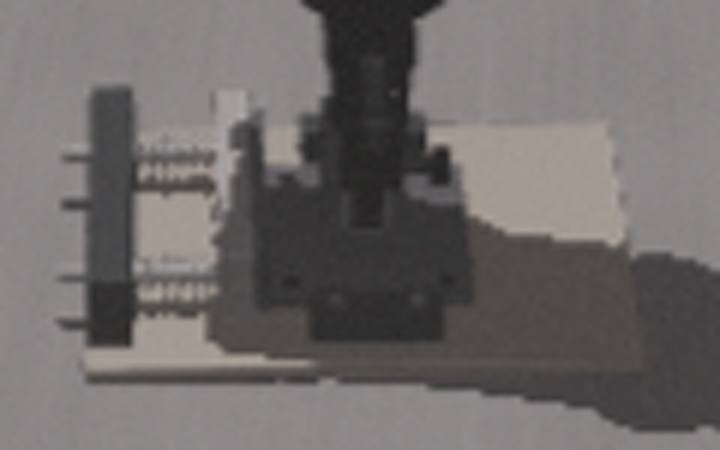

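The flange now touches the fence in the side crop at (250,180). I'll measure fence travel by comparing range clouds with the first picture.

```bash
cat >> h.py <<'E'
c_,s_=np.cos(np.radians(6.1)),np.sin(np.radians(6.1))
def cloud(e):
    h,w=e['range_z'].shape;k=K(e);V,U=np.mgrid[:h,:w]
    q=np.stack([U.ravel()-k[0,2],V.ravel()-k[1,2]],1)/k[0,0];s=q.copy()
    for _ in range(20): s=q/(1+e['k1']*(s**2).sum(1,keepdims=True))
    z=e['range_z'].reshape(-1,1);X=-np.array(e['R']).T@e['t']+np.hstack([s*z,z])@np.array(e['R'])
    Y=X-[.534,-.212,0];return np.stack([(c_*Y[:,0]+s_*Y[:,1])*1e3,(-s_*Y[:,0]+c_*Y[:,1])*1e3,X[:,2]*1e3],1)
def fence(f):
    P=cloud(load(f));b=load(f)['pixels'].reshape(-1,3).astype(int).sum(1)
    F=P[(abs(P[:,1])<54)&(P[:,0]>44)&(P[:,0]<100)&(P[:,2]>51)&(P[:,2]<59)]
    for lo,hi in((-54,-20),(-20,20),(20,54)):
        g=F[(F[:,1]>=lo)&(F[:,1]<hi)]
        if len(g)>3: print(f,lo,hi,len(g),'x min/med/max',np.percentile(g[:,0],[3,50,97]).round(1),'z',np.median(g[:,2]).round(1))
    T=P[(P[:,0]>35)&(P[:,0]<85)&(abs(P[:,1])<48)&(P[:,2]>46)&(P[:,2]<51.0)]
    if len(T)>3: print(f,'flange top?',len(T),np.median(T,0).round(1))
E
python3 -c "
from h import *
cap('top','top3')
for f in ['side0','side3','top0','top3']: fence(f)"
```

```text
side0 -54 -20 46 x min/med/max [53.  58.8 66.8] z 54.9
side0 -20 20 48 x min/med/max [53.6 59.2 64.7] z 54.9
side0 20 54 45 x min/med/max [51.9 59.6 65.2] z 55.0
side0 flange top? 5 [59.6 23.6 50.4]
side3 -54 -20 48 x min/med/max [51.7 64.  69.7] z 55.0
side3 -20 20 67 x min/med/max [50.9 61.9 70.1] z 54.4
side3 20 54 61 x min/med/max [51.8 62.5 70.5] z 55.0
side3 flange top? 24 [53.4  4.7 49.6]
top0 -54 -20 55 x min/med/max [49.6 57.1 63.9] z 54.6
top0 -20 20 66 x min/med/max [49.8 56.5 64.1] z 54.8
top0 20 54 66 x min/med/max [49.7 57.4 64. ] z 54.4
top0 flange top? 39 [ 54.9 -10.2  49.7]
top3 -20 20 18 x min/med/max [54.5 60.7 67.4] z 54.8
top3 20 54 69 x min/med/max [51.1 61.4 68.5] z 54.6
top3 flange top? 37 [52.8 26.6 49.2]
```

>>> drive_tool:
  commands:
    - [[0,0,0.0004],0]
    - [[0.001,0,0.0006],0]
    - [[0.002,0.0005,0.0006],0]
    - [[0.003,0.0005,0.0006],0]
    - [[0.004,0.0005,0.0006],0]
    - [[0.005,0.001,0.0006],0]
    - [[0.006,0.001,0.0006],0]
    - [[0.007,0.001,0.0006],0]
    - [[0.008,0.0015,0.0006],0]
    - [[0.009,0.0015,0.0006],0]
    - [[0.0095,0.0015,0.0006],0]
    - [[0.0095,0.0015,0.0006],0]

```text
time_s: 11.1
eef_pos: [0.5463, -0.2103, 0.0372]
eef_rot: [0.0, 0.999, 0.052, -0.003]
wrist_force: [-15.8, -2.3, 15.3]
gripper_width: 0.412
finger_force: 72.5
```

```bash
python3 -c "
from h import *
cap('top','top4');d=cap('side','side4');s=r.state();print(s['eef_pos'],s['eef_rot'],s['wrist_force'],s['torque'])
for f in ['side4','top4']: fence(f)"
```

```text
[ 0.54624327 -0.21023672  0.03713257] [ 3.99380849e-04  9.98623680e-01  5.23419981e-02 -3.30178583e-03] [-15.23822032  -1.76153882  13.62577535] [-0.20967255  2.7583667   0.30113758]
side4 -54 -20 45 x min/med/max [59.7 69.7 78. ] z 54.9
side4 -20 20 70 x min/med/max [59.4 70.  78.2] z 54.7
side4 20 54 61 x min/med/max [59.7 70.4 78.4] z 54.4
side4 flange top? 24 [59.9 -6.3 50. ]
top4 -20 20 23 x min/med/max [58.6 69.6 75.1] z 55.4
top4 20 54 77 x min/med/max [57.2 67.1 75.6] z 53.7
top4 flange top? 21 [60.4 30.8 50.1]
```

>>> drive_tool:
  commands:
    - [[0.001,0,0],0]
    - [[0.002,0.0005,0],0]
    - [[0.003,0.0005,0],0]
    - [[0.004,0.0005,0],0]
    - [[0.004,0.0005,0],0]
    - [[0.004,0.0005,0],0]
    - [[0.004,0.0005,0],0]
    - [[0.004,0.0005,0],0]

```text
time_s: 11.87
eef_pos: [0.5494, -0.2099, 0.0372]
eef_rot: [0.0, 0.999, 0.052, -0.004]
wrist_force: [-19.4, -2.0, 17.8]
gripper_width: 0.414
finger_force: 73.0
```

```bash
python3 -c "
from h import *
e=cap('top','top5');d=cap('side','side5');s=r.state();print(s['eef_pos'],s['eef_rot'],s['wrist_force'],s['torque'])
for f in ['side5','top5']: fence(f)
a=cv2.resize(d['pixels'][165:245,280:400],None,fx=4,fy=4,interpolation=2)
b=cv2.resize(e['pixels'][202:302,360:420],None,fx=5,fy=5,interpolation=2)
c=np.zeros((500,785,3),np.uint8);c[:320,:480]=a;c[:,482:782]=b
cv2.imwrite('pics/s5.png',cv2.convertScaleAbs(c,alpha=1.6))"
```

```text
[ 0.54946075 -0.20991648  0.03718688] [ 4.78058424e-04  9.98625273e-01  5.22643491e-02 -3.97148638e-03] [-18.20053211  -1.82576693  17.63396578] [-0.19074908  3.35258093  0.22198324]
side5 -54 -20 48 x min/med/max [64.2 73.8 80.7] z 54.9
side5 -20 20 67 x min/med/max [61.8 72.8 80.9] z 54.6
side5 20 54 59 x min/med/max [62.5 73.1 81. ] z 54.8
side5 flange top? 35 [64.6 -1.8 49.5]
top5 -20 20 19 x min/med/max [62.5 72.5 77.6] z 55.5
top5 20 54 71 x min/med/max [60.3 69.9 79.1] z 54.2
top5 flange top? 24 [63.8 29.  49.2]
```

View pics/s5.png

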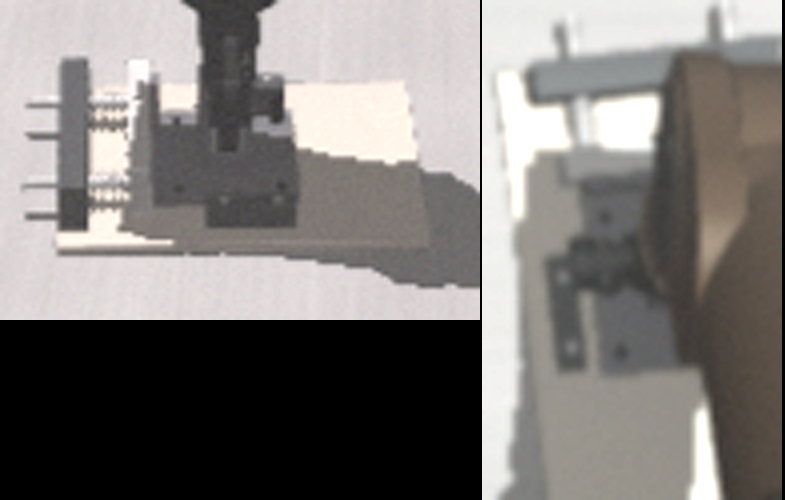

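The flange lies flat on the fence, side crop (150,150), and there is a gap to the left stop. Holes are at side (178,121), (179,188), (282,187) and top (605,217), (621,352). I'll check centring and squareness from these.

```bash
python3 -c "
from h import *
e=load('top5');d=load('side5')
A=lambda p:((p[0]+.5)/4-.5+280,(p[1]+.5)/4-.5+165)
B=lambda p:((p[0]-482+.5)/5-.5+360,(p[1]+.5)/5-.5+202)
J=lambda X:(np.array([[c_,s_],[-s_,c_]])@(X[:2]-[.534,-.212])*1000).round(1)
print('side',[J(onz(d,A(p),.016)) for p in [(178,121),(179,188),(282,187)]])
print('top',[J(onz(e,B(p),.016)) for p in [(605,217),(621,352)]])
print('top left-stop screws',[J(onz(e,B(p),.03)) for p in [(563,281),(571,347)]])
P=cloud(d);print('base plate z by x',[np.median(P[(abs(P[:,0]-x)<6)&(abs(P[:,1]-30)<12)&(P[:,2]<22)][:,2]).round(2) for x in(50,35,15,0,-15,-28)])
"
```

```text
side [array([ 47.2, -34. ]), array([48., 33.]), array([-21.9,  33.4])]
top [array([47.8, 33.5]), array([-22.4,  33.7])]
top left-stop screws [array([16.2, 60.4]), array([-17.7,  60.3])]
base plate z by x [np.float64(15.31), np.float64(16.75), np.float64(16.27), np.float64(16.76), np.float64(16.37), np.float64(16.77)]
```

>>> drive_tool:
  commands:
    - [[0,0,0],0]
    - [[0,0,0],0]
    - [[0,0,0],0]
    - [[0,0,0],0]
    - [[0,0,0],0]
    - [[0,0,0],0]

```text
time_s: 12.47
eef_pos: [0.5494, -0.2099, 0.0372]
eef_rot: [0.0, 0.999, 0.052, -0.004]
wrist_force: [-19.2, -0.9, 17.3]
gripper_width: 0.415
finger_force: 73.0
```

```bash
python3 -c "
from h import *
s=r.state();print(s['eef_pos'],s['wrist_force']);print(finish_job())"
```

```text
[ 0.5494204  -0.20991024  0.03718124] [-19.20491123  -0.93071568  17.25139872]
the job is handed in; nothing more can be done
None
```

I handed the job in at about 12.5 s with the gripper still holding the grey bracket and pressing steadily: it measured flat and square (within about 0.5°), centred to about 0.5 mm, and the fence is back about 15 mm of its 30 mm.

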